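# Bring the tyre valve to twelve o'clock

### The job

The small wheel in the blue bench stand is to be pumped up next: turn it by pushing its spokes with the fingertips, one after the other, until the red-capped valve stands straight up at twelve o'clock, right under the stand's yellow pointer, and leave it there at rest. Push gently, do not grip the wheel, and do not shift or lift the stand or disturb the loose things on the bench.

Things in the scene. Friction and masses are not known exactly. Their poses are not given: they have to be found in the camera images.
- stand: Blue steel stand, loose, 6 kg, 280 x 390 mm. Origin on the bench under the axle; x away from the robot, y left, z up. The wheel leans back 40 degrees: in the stand's frame the axle direction, from the wheel's front to the robot, is (-0.766, 0, 0.643), and twelve o'clock from the axle is (0.643, 0, 0.766). Side plates and legs at y = -180 and +180 mm.
- front_bar (a point): Middle of the flat blue bar, 26 mm broad, 8 mm thick, that crosses the whole front of the wheel along the stand's y through three and nine o'clock, 45 mm in front of the wheel's middle plane (a like one behind). Fingers in the wheel cannot pass from its upper to its lower half.
- pointer (a point): Yellow tip of the fixed pointer, at twelve o'clock just outside the tyre, in the wheel's middle plane, 156 mm from the axle. Its arm rises behind the wheel to 185 mm from the axle.
- axle (a point): Centre of the wheel in its middle plane, 175 mm above the bench. Tyre 300 mm across, 36 mm thick; rim inside at radius 111 mm; hub radius 34 mm. Five straight white spokes from hub to rim, 14 mm wide in the wheel's plane, 22 mm deep along the axle, centred in the middle plane, 72 degrees apart; the gaps are open right through.
- wheel (a joint): Turn in rad: 0 (or a full turn) = valve at twelve o'clock; grows counterclockwise as the robot sees it (twelve o'clock towards the left, +y); pi = valve at the bottom. Turns either way, over a full turn. Stiff greased bearing: about 0.22 N m (3 N at radius 70 mm); stays where left, does not coast. Spokes lie 36, 108, 180, 252 and 324 degrees from the valve.
- valve (a point): Free end of the red-capped valve stem, in the wheel's middle plane, 94 mm from the axle; the stem is 20 mm long, up to 10 mm thick, and runs inward from the rim, midway between two spokes.
- patch_tin: Bystander: green patch tin 71 x 108 x 28 mm, loose, origin at its underside.
- blue_lever: Bystander: blue tyre lever 117 mm long, loose, origin at its underside.
- yellow_lever: Bystander: yellow tyre lever 117 mm long, loose, origin at its underside.
- spanner: Bystander: open-ended spanner 186 mm long, loose, origin at its underside.
- grease_tub: Bystander: grease tub with blue lid, 73 mm across, 57 mm high, loose, origin at its underside.
- lock_ring: Bystander: steel ring 44 mm across, 19 mm high, loose, on the bench in front of the wheel between the stand's legs, left; origin at its underside.
- axle_cone: Bystander: steel cone 39 mm across, 22 mm high, loose, on the bench in front of the wheel between the stand's legs, right; origin at its underside.

How it is judged (in metres and radians):
At the end, for the whole second after the job is handed in: The valve's free end is at the top of the wheel, within 12.5 mm sideways of the stand's middle (about 7.5 degrees of twelve o'clock), the wheel at rest, the stand upright and within 30 mm of where it stood (y of valve in the frame of stand between -0.0125 and 0.0125 m and z of valve in the frame of stand above 0.2 m and velocity of joint wheel between -0.05 and 0.05 rad/s and distance of stand from where it was at the start of the episode below 0.03 m and angle between stand's own z axis and vertical below 0.04 rad); the robot touches nothing.
It fails at once if the wheel is gripped or pushed hard (over 40 N between fingers and wheel) (contact force between the fingers and wheel above 40 N).
It fails at once if the stand is shifted by more than 30 mm, lifted or tipped (distance of stand from where it was at the start of the episode above 0.03 m or height (world z) of stand above 0.015 m or angle between stand's own z axis and vertical above 0.1 rad).
It fails at once if a loose thing on the bench is disturbed (moved by more than 30 mm): the green patch tin, the blue tyre lever, the yellow tyre lever, the spanner, the grease tub, the lock ring, the axle cone (distance of any of patch_tin, blue_lever, yellow_lever, spanner, grease_tub, lock_ring, axle_cone from where it was at the start of the episode above 0.03 m).
It also fails if it takes over 64 s, if anything falls off the work surface, if the arm or the gripper's body presses on something with over 40 N, if the wrist force passes 120 N, or if a joint passes its speed limit or range.

### The arm

A 6-joint arm with a two-finger parallel gripper is mounted at the origin on a cart in front of the work surface, level with it; the furniture and walls round the work are solid. World frame = base frame: x ahead of the robot, y to its left, z up, the work surface at z = 0. Lengths are in mm, angles in rad, forces in N, time in s.
With the tool pointing down it reaches from about 300 to 775 mm from the base axis. Payload 14.6 kg.
Tool frame: the origin (TCP) lies at the very end of the fingers, on their centre line; the grasp point (between the pads) lies 19 mm behind it; z points along the fingers, y is the line along which they close (so a half turn about z gives the same grasp; the last joint's range is limited). The gripper opens to 94 mm and grips with 3 to 60 N. Pads are 16 mm wide; open, the fingers measure 119 mm over their backs; the gripper's body (75 mm by 177 mm) begins 78 mm behind the grasp point.
Start: joints at [-1.257, 0.3, 1.521, -0, 1.321, -0.067], TCP at [204.407, -510.595, 205.446] pointing down, gripper open.
Joint ranges: [-3.03, 3.03], [-0.79, 2.21], [0.23, 2.52], [-1.04, 4.18], [0, 3.07], [-2.55, 2.55]. Speed limits (rad/s): [2.22, 2.22, 2.57, 3.14, 3.14, 3.14].

### API

Orientations are given as [roll, pitch, yaw] about the fixed x, y, z axes, in that order (R = Rz(yaw) Ry(pitch) Rx(roll)).
In Python, from cell import manip, optics gives the robot as it stands.
- The arm moves only by the shell command python3 -m crank 'ROWS' [FORCE]. ROWS is JSON, a list of rows, each a list of 7 numbers: the opening in per cent of the stroke, from 0 (shut) to 100 (fully open), then the shift along the tool's x, y, z in mm, then the turn, a rotation vector about the tool's x, y, z in rad. A call has 1 to 10 rows; each row is the pose to reach, as a shift and turn from the pose commanded when the call began, along the tool's axes at that moment; what a row does not reach only later rows make up. A row lasts 1/10 s, in which the tool goes at most 50 mm and 8.59 degrees, less where a joint would pass 70% of its speed; a pose out of reach is approached as far as the arm can. A call with a gripper value outside its range is refused whole. The fingers move at their own pace and stop on an object; FORCE is the grip in N (left out, the last holds). Time passes only in rows, so rows that repeat a pose let the fingers close. It gives the time, the measured TCP pose, the force, the opening and the grip force at its end, in the units of the state.
- manip.read_state(): the state, without advancing time (a new reading comes with each control period).
- optics.camera(name): name is "scene" or "top" or "wrist"; returns (picture, depth): 384x512x3 uint8, red, green, blue; 384x512 float32, mm along the optical axis (not along the pixel's ray), 0 where there is no reading.
- optics.calibration(name): a dict with "camera_matrix" (3x3 intrinsics, pixels), "R" (3x3) and "t" (3): a world point X has camera coordinates R X + t. Camera axes: x right, y down, z forward; pixel columns grow to the right and rows downward; lengths in mm; the calibration is good to about 2 mm. A picture is of the moment at which its call begins: read the wrist's pose just before it. calibration takes no time and is no camera call; for the wrist camera it gives the pose at the moment of the call.
- manip.sign_off(): hands the job in; it is judged then, once.
The state is a dict: "clock": time; "joints": joint angles; "qd": joint speeds; "effort": joint torques, N m; "eef_pos": TCP position; "eef_rot": TCP orientation; "wrist_force": force on the tool from outside, world axes, zero at the start; "moment": the same for the moment, N m; "finger_gap": finger opening in mm; "finger_force": force on a finger pad.
Only numpy, scipy, OpenCV 4.12 (cv2) and the standard library are available. Lean on these libraries where they do the work, as an engineer would, in place of code of your own. Each camera call takes 0.05 s, during which the arm holds its last target. There are 200 camera calls.

## Working session

There is one attempt and no reset: what is moved stays moved. The work goes in short steps, Python scripts to look and compute and a shell command to move; the robot and the scene stay as the last step left them, time stands still between calls to the robot, and variables do not carry over. Pictures are saved under pics/ and viewed, at most 10 in all, crops included, and the job is handed in when it is done.

```bash
ls; mkdir -p pics
python3 - <<'E'
from cell import manip, optics
import cv2,numpy as np
for n in ("scene","top"):
    p,d=optics.camera(n); cv2.imwrite(f"pics/{n}0.png",p[:,:,::-1]); np.savez(f"{n}0.npz",p=p,d=d)
    c=optics.calibration(n); print(n,c)
s=manip.read_state(); print(s)
E
```

```text
pics
scene {'camera_matrix': array([[355.45013059,   0.        , 260.48819293],
       [  0.        , 355.45013059, 189.57698495],
       [  0.        ,   0.        ,   1.        ]]), 'R': array([[-0.60439994, -0.79661219, -0.01047538],
       [-0.53212092,  0.41344294, -0.73885875],
       [ 0.59291486, -0.44099202, -0.6737789 ]]), 't': array([375.63267743, 443.56361599, 994.29450347])}
top {'camera_matrix': array([[347.93300977,   0.        , 251.1448304 ],
       [  0.        , 347.93300977, 186.25528276],
       [  0.        ,   0.        ,   1.        ]]), 'R': array([[ 0.02641023, -0.99965034,  0.00130262],
       [-0.97297067, -0.02600437, -0.22945991],
       [ 0.22941355,  0.00479268, -0.97331724]]), 't': array([  -5.44952028,  587.85759376, 1274.13333202])}
{'clock': 0.1, 'joints': array([-1.25660005e+00,  3.00385588e-01,  1.52155139e+00, -2.82197723e-05,
        1.32070787e+00, -6.66158219e-02]), 'qd': array([-0.00110658, -0.00097712, -0.00177766,  0.00071743,  0.00145805,
       -0.00140273]), 'effort': array([ 2.22093763e-04, -5.32647264e+01, -3.53288341e+01,  7.09003466e-02,
        2.35021318e-02, -4.25837345e-05]), 'eef_pos': array([ 204.32526741, -510.36667241,  204.94579708]), 'eef_rot': array([-3.14054097e+00, -4.27674921e-05,  3.80819074e-01]), 'wrist_force': array([ 0.36304393,  0.20039639, -0.12932955]), 'moment': array([0.00731547, 0.03033846, 0.02745389]), 'finger_force': 0.0, 'finger_gap': 93.57248899873801}
```

View pics/scene0.png

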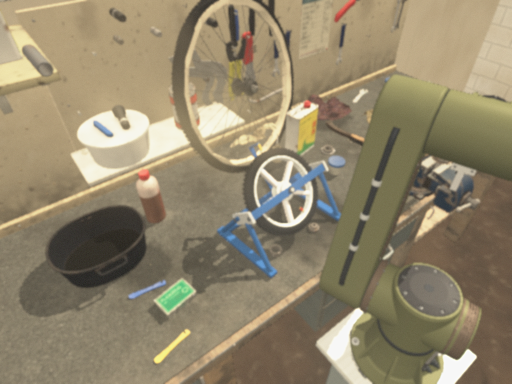

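View pics/top0.png

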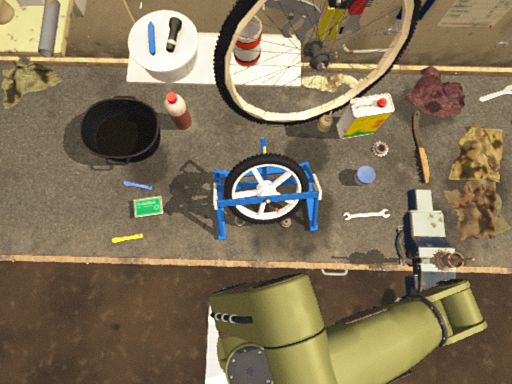

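```bash
cat > h.py <<'E'
import cv2,numpy as np
from cell import manip,optics
def cloud(d,c):
    K,R,t=[np.array(c[k]) for k in("camera_matrix","R","t")]
    v,u=np.indices(d.shape); X=np.stack([(u-K[0,2])/K[0,0]*d,(v-K[1,2])/K[1,1]*d,d],-1)
    return (X-t)@R
def ray_plane(u,v,c,p0,n):
    K,R,t=[np.array(c[k]) for k in("camera_matrix","R","t")]
    o=-R.T@t; r=R.T@np.linalg.inv(K)@np.array([u,v,1.]); return o+r*((p0-o)@n)/(r@n)
E
python3 - <<'E'
from h import *
for n in ("top","scene"):
    z=np.load(n+"0.npz");p,d=z["p"],z["d"];c=optics.calibration(n);W=cloud(d,c)
    h=cv2.cvtColor(p,cv2.COLOR_RGB2HSV);H,S,V=[h[...,i].astype(int) for i in range(3)]
    box=(W[...,0]>300)&(W[...,0]<750)&(abs(W[...,1])<300)&(d>0)
    blue=(H>100)&(H<125)&(S>150)&box
    b=W[blue]; print(n,len(b),b.min(0),b.max(0))
    f=b[(b[:,2]>190)&(b[:,2]<222)]
    print("bar",len(f),f.mean(0)); r=cv2.minAreaRect(f[:,:2].astype(np.float32)); print(r)
    lo=b[b[:,2]<25]; print("legs",cv2.minAreaRect(lo[:,:2].astype(np.float32)))
    for nm,m in (("yel",(H>18)&(H<32)&(S>130)&(V>120)),("red",((H<8)|(H>172))&(S>130)&(V>80))):
        m=m&box&(W[...,2]>90)
        k,l,st,ce=cv2.connectedComponentsWithStats(m.astype(np.uint8))
        for i in range(1,k):
            if st[i,4]>2: print(nm,st[i],ce[i].round(1),np.median(W[l==i],0).round())
    u0,v0=(205,135) if n=="top" else (215,135)
    cv2.imwrite(f"pics/{n}c.png",cv2.resize(p[v0:v0+130 if n=="top" else 280,u0:u0+130][:,:,::-1],None,fx=4,fy=4,interpolation=cv2.INTER_CUBIC))
E
```

```text
top 1966 [ 386.66061719 -250.76302928   -5.43639849] [713.38366471 162.79439174 316.63774808]
bar 607 [515.51681151 -49.1931249  207.90771046]
((566.0188598632812, -41.00628662109375), (127.1451187133789, 344.74322509765625), 6.987766265869141)
legs ((550.7211303710938, -41.85076904296875), (284.5083923339844, 390.23956298828125), 6.926433563232422)
yel [263 147   3   7  16] [264.3 149.8] [655. -30. 304.]
red [276 209   3   2   3] [277.  209.7] [492. -88. 105.]Traceback (most recent call last):
  File "<stdin>", line 7, in <module>
    return umr_minimum(a, axis, None, out, keepdims, initial, where)
ValueError: zero-size array to reduction operation minimum which has no identity
```

View pics/topc.png

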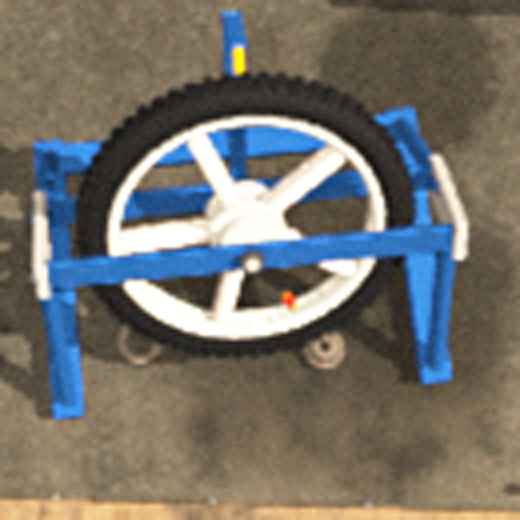

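```bash
cat >> h.py <<'E'
from scipy.spatial.transform import Rotation as Ro
YAW=0.121; O=np.array([550.7,-41.9,0]); S=Ro.from_euler("z",YAW).as_matrix()
AX=O+[0,0,175]; N=S@[-.766,0,.643]; UP=S@[.643,0,.766]; LF=S@[0,1,0]
RT=np.column_stack([UP,-LF,-N])          # wanted tool axes
def wp(ang,r,h): a=np.radians(ang); return AX+r*(np.cos(a)*UP+np.sin(a)*LF)+h*N   # h = in front of mid plane
def polar(P): q=P-AX; return np.degrees(np.arctan2(q@LF,q@UP)),np.hypot(q@LF,q@UP),q@N
def to(P,R=RT):
    s=manip.read_state(); R0=Ro.from_euler("xyz",s["eef_rot"]).as_matrix()
    print("shift",(R0.T@(P-s["eef_pos"])).round(1),"rot",Ro.from_matrix(R0.T@R).as_rotvec().round(4))
def valve(name,p,c,show=1):
    h=cv2.cvtColor(p,cv2.COLOR_RGB2HSV).astype(int); m=((h[...,0]<8)|(h[...,0]>172))&(h[...,1]>130)&(h[...,2]>80)
    k,l,st,ce=cv2.connectedComponentsWithStats(m.astype(np.uint8))
    for i in range(1,k):
        a=polar(ray_plane(*ce[i],c,AX,N))
        if 80<a[1]<115: print(name,"valve px",ce[i].round(1),st[i,4],"ang,r",np.round(a[:2],1))
E
python3 - <<'E'
from h import *
for n in ("top","scene"):
    z=np.load(n+"0.npz"); c=optics.calibration(n); valve(n,z["p"],c)
    K,R,t=[np.array(c[k]) for k in("camera_matrix","R","t")]
    for nm,P in (("axle",AX),("pointer",wp(0,156,0)),("bar",wp(0,0,45))): q=K@(R@P+t); print(nm,(q[:2]/q[2]).round(1))
z=np.load("scene0.npz");print((z["d"]>0).mean(), z["d"][195,285])
to(np.array([250,-400,380])); to(wp(-58,82,120))
E
```

```text
top valve px [276.8 209.4] 5 ang,r [-158.2  102.8]
axle [265.6 189.9]
pointer [264.  152.1]
bar [267.  197.8]
scene valve px [300.8 209. ] 4 ang,r [-159.3   99.8]
axle [282.1 190.7]
pointer [261.5 150.2]
bar [289.9 189.3]
0.9961344401041666 1166.1375
shift [  83.4  -85.7 -175. ] rot [-0.1143  0.8675  0.2426]
shift [ 416.  -255.5  -80.2] rot [-0.1143  0.8675  0.2426]
```

```bash
R='[0,83,-86,-175,-0.1143,0.8675,0.2426]'; python3 -m crank "[[0,0,0,-80,0,0,0],[0,0,0,-130,0,0,0],[0,83,-86,-175,-0.1143,0.8675,0.2426],[0,83,-86,-175,-0.1143,0.8675,0.2426],[0,83,-86,-175,-0.1143,0.8675,0.2426],[0,83,-86,-175,-0.1143,0.8675,0.2426],[0,83,-86,-175,-0.1143,0.8675,0.2426],[0,83,-86,-175,-0.1143,0.8675,0.2426],[0,83,-86,-175,-0.1143,0.8675,0.2426],[0,83,-86,-175,-0.1143,0.8675,0.2426]]"; python3 -c "
from h import *
print(manip.read_state()['joints']); to(wp(-15,80,130))"
```

```text
clock: 1.1
eef_pos: [249.0, -400.1, 380.2]
eef_rot: [3.14, -0.869, 0.122]
wrist_force: [0.0, 0.2, 0.0]
finger_gap: 17.7
finger_force: 0.0
[-1.55394152 -0.03441583  1.71651034  0.863218    1.57748028 -0.15253569]
shift [ 141.4 -298.6  263.8] rot [0.0006 0.003  0.0004]
```

```bash
python3 -m crank "[[0,141,-299,150,0,0.003,0],[0,141,-299,150,0,0.003,0],[0,141,-299,150,0,0.003,0],[0,141,-299,150,0,0.003,0],[0,141,-299,150,0,0.003,0],[0,141,-299,150,0,0.003,0],[0,141,-299,150,0,0.003,0],[0,141,-299,150,0,0.003,0],[0,141,-299,150,0,0.003,0],[0,141,-299,150,0,0.003,0]]"
python3 - <<'E'
from h import *
print(manip.read_state()['joints']); to(wp(-15,80,130))
p,d=optics.camera("wrist"); c=optics.calibration("wrist"); valve("wrist",p,c)
K,R,t=[np.array(c[k]) for k in("camera_matrix","R","t")]
q=p.copy()
for P in (AX,wp(0,156,0),wp(0,0,45),wp(-15,80,0),wp(21,80,11),wp(-51,80,11)):
    a=K@(R@P+t); cv2.circle(q,tuple(int(v) for v in a[:2]/a[2]),3,(255,0,255),-1)
cv2.imwrite("pics/w1.png",q[:,:,::-1])
E
```

```text
clock: 2.1
eef_pos: [417.7, -77.1, 392.8]
eef_rot: [3.135, -0.876, 0.13]
wrist_force: [0.0, 0.4, -0.2]
finger_gap: 0.2
finger_force: 0.0
[-0.60756455 -0.53692336  2.06016951  0.65486575  0.99853097  0.65155163]
shift [ -2.4   1.9 114.4] rot [-0.0008 -0.0035  0.0058]
```

View pics/w1.png

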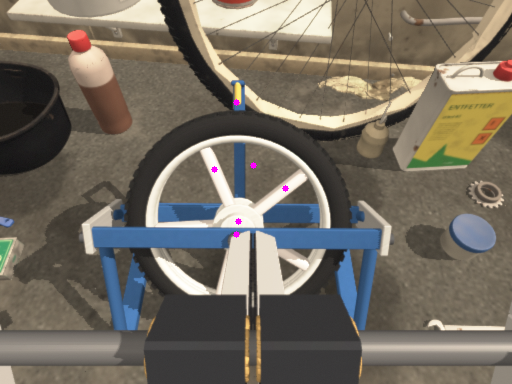

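```bash
python3 -m crank "[[0,-2,2,50,0,-0.0035,0.0058],[0,-2,2,100,0,-0.0035,0.0058],[0,-2,2,140,0,-0.0035,0.0058],[0,-2,2,165,0,-0.0035,0.0058],[0,-2,2,190,0,-0.0035,0.0058],[0,-2,2,205,0,-0.0035,0.0058],[0,-2,2,220,0,-0.0035,0.0058],[0,-2,2,235,0,-0.0035,0.0058],[0,-2,2,252,0,-0.0035,0.0058],[0,-2,2,252,0,-0.0035,0.0058]]"
python3 - <<'E'
from h import *
s=manip.read_state();print(s['joints'],polar(s["eef_pos"]))
to(wp(-15,80,-8))
for a in (0,8,20,30,40,50,60,66): print(a,end=" "); to(wp(a,80,-8))
E
```

```text
clock: 3.15
eef_pos: [608.9, -59.0, 227.2]
eef_rot: [-3.136, -0.87, 0.111]
wrist_force: [-0.0, -0.0, 0.9]
finger_gap: 0.4
finger_force: 0.0
[-0.29296506  0.07572798  1.97376009  0.88532042  0.40591244  0.45784433] (np.float64(-17.594375344745114), np.float64(79.49897597050906), np.float64(-9.1079522722939))
shift [ 1.5 -3.3 -1.1] rot [ 0.0019  0.0028 -0.0065]
0 shift [  4.1 -24.1  -1.2] rot [ 0.0019  0.0028 -0.0065]
8 shift [  3.2 -35.2  -1.2] rot [ 0.0019  0.0028 -0.0065]
20 shift [ -0.9 -51.4  -1.2] rot [ 0.0019  0.0028 -0.0065]
30 shift [ -6.9 -64.   -1.2] rot [ 0.0019  0.0028 -0.0065]
40 shift [-15.  -75.4  -1.2] rot [ 0.0019  0.0028 -0.0065]
50 shift [-24.9 -85.2  -1.2] rot [ 0.0019  0.0028 -0.0065]
60 shift [-36.4 -93.1  -1.2] rot [ 0.0019  0.0028 -0.0065]
66 shift [-43.9 -96.8  -1.2] rot [ 0.0019  0.0028 -0.0065]
```

```bash
python3 -m crank "[[0,3,-12,-1,0,0,0],[0,4,-20,-1,0,0,0],[0,4,-26,-1,0,0,0],[0,4,-31,-1,0,0,0],[0,3,-36,-1,0,0,0],[0,2,-41,-1,0,0,0],[0,1,-46,-1,0,0,0],[0,-1,-51,-1,0,0,0],[0,-4,-58,-1,0,0,0],[0,-7,-64,-1,0,0,0]]"
python3 - <<'E'
from h import *
s=manip.read_state();print(polar(s["eef_pos"]))
for n in("top","scene"): valve(n,optics.camera(n)[0],optics.calibration(n))
for a in (35,40,45,50,55,60,66): print(a,end=" "); to(wp(a,80,-8))
E
```

```text
clock: 4.15
eef_pos: [595.6, 6.3, 224.1]
eef_rot: [-3.136, -0.872, 0.113]
wrist_force: [1.7, -3.0, 0.4]
finger_gap: 0.2
finger_force: 1.5
(np.float64(31.189252200383393), np.float64(81.86334906139747), np.float64(-7.001957610625278))
top valve px [285.6 203.8] 8 ang,r [-135.4  101.3]
scene valve px [304.5 198. ] 2 ang,r [-133.9   99.5]
35 shift [-4.  -2.8  0.9] rot [-0.0009  0.0013 -0.0046]
40 shift [-8.3 -8.3  0.9] rot [-0.0009  0.0013 -0.0046]
45 shift [-13.  -13.5   1. ] rot [-0.0009  0.0013 -0.0046]
50 shift [-18.2 -18.2   1. ] rot [-0.0009  0.0013 -0.0046]
55 shift [-23.8 -22.4   1. ] rot [-0.0009  0.0013 -0.0046]
60 shift [-29.7 -26.1   1. ] rot [-0.0009  0.0013 -0.0046]
66 shift [-37.1 -29.9   1. ] rot [-0.0009  0.0013 -0.0046]
```

```bash
python3 -m crank "[[0,-4,-3,0,0,0,0],[0,-8,-8,0,0,0,0],[0,-13,-13,0,0,0,0],[0,-18,-18,0,0,0,0],[0,-24,-22,0,0,0,0],[0,-30,-26,0,0,0,0],[0,-34,-28,0,0,0,0],[0,-34,-28,0,0,0,0],[0,-27,-22,0,0,0,0],[0,-24,-20,0,0,0,0]]";  python3 - <<'E'
from h import *
s=manip.read_state();print(polar(s["eef_pos"]))
for n in("top","scene"): valve(n,optics.camera(n)[0],optics.calibration(n))
to(wp(55,80,80)); to(wp(-22,80,80)); to(wp(-22,80,-8))
E
```

```text
clock: 5.25
eef_pos: [578.8, 23.4, 206.8]
eef_rot: [-3.136, -0.873, 0.113]
wrist_force: [-0.0, -0.3, -0.9]
finger_gap: 0.3
finger_force: 0.0
(np.float64(52.402070200669776), np.float64(77.59533910483553), np.float64(-6.987585760632195))
top valve px [292.5 192. ] 2 ang,r [-102.1   98.1]
shift [ -1.3  -4.  -87. ] rot [ 0.0011 -0.0004 -0.0052]
shift [ 27.5  91.3 -86.9] rot [ 0.0011 -0.0004 -0.0052]
shift [27.5 91.2  1.1] rot [ 0.0011 -0.0004 -0.0052]
```

```bash
python3 -m crank "[[0,0,0,-40,0,0,0],[0,0,0,-80,0,0,0],[0,0,0,-87,0,0,0],[0,14,45,-87,0,0,0],[0,27,91,-87,0,0,0],[0,27,91,-87,0,0,-0.005],[0,27,91,-60,0,0,-0.005],[0,27,91,-35,0,0,-0.005],[0,27,91,-15,0,0,-0.005],[0,27,91,1,0,0,-0.005]]";  python3 - <<'E'
from h import *
s=manip.read_state();print(polar(s["eef_pos"]))
for a in (-15,-8,0,8,16,24,32,40,48,56,63): print(a,end=" "); to(wp(a,80,-8))
E
```

```text
clock: 6.35
eef_pos: [607.4, -63.8, 223.7]
eef_rot: [-3.141, -0.87, 0.12]
wrist_force: [0.2, 1.0, 0.2]
finger_gap: 0.1
finger_force: 0.0
(np.float64(-21.735307554025805), np.float64(77.29231042862578), np.float64(-9.764284428294047))
-15 shift [ 5.5 -7.9 -1.8] rot [ 0.0001  0.0022 -0.0004]
-8 shift [  7.4 -17.5  -1.8] rot [ 0.0001  0.0022 -0.0004]
0 shift [  8.2 -28.6  -1.8] rot [ 0.0001  0.0022 -0.0004]
8 shift [  7.4 -39.8  -1.8] rot [ 0.0001  0.0022 -0.0004]
16 shift [  5.1 -50.7  -1.8] rot [ 0.0001  0.0022 -0.0004]
24 shift [  1.3 -61.2  -1.8] rot [ 0.0001  0.0022 -0.0004]
32 shift [ -4.  -71.   -1.8] rot [ 0.0001  0.0022 -0.0004]
40 shift [-10.5 -80.   -1.7] rot [ 0.0001  0.0022 -0.0004]
48 shift [-18.3 -88.1  -1.7] rot [ 0.0001  0.0022 -0.0004]
56 shift [-27.1 -94.9  -1.7] rot [ 0.0001  0.0022 -0.0004]
63 shift [-35.5 -99.9  -1.7] rot [ 0.0001  0.0022 -0.0004]
```

```bash
python3 -m crank "[[0,5,-8,-1,0,0,0],[0,7,-14,-1,0,0,0],[0,8,-20,-1,0,0,0],[0,8,-26,-1,0,0,0],[0,8,-32,-1,0,0,0],[0,8,-38,-1,0,0,0],[0,7,-43,-1,0,0,0],[0,5,-49,-1,0,0,0],[0,3,-55,-1,0,0,0],[0,1,-61,-1,0,0,0]]" | grep force;  python3 -m crank "[[0,-3,-6,0,0,0,0],[0,-7,-12,0,0,0,0],[0,-11,-18,0,0,0,0],[0,-17,-24,0,0,0,0],[0,-23,-29,0,0,0,0],[0,-29,-34,0,0,0,0],[0,-36,-38,0,0,0,0],[0,-36,-38,0,0,0,0],[0,-30,-32,0,0,0,0],[0,-26,-29,0,0,0,0]]"
python3 - <<'E'
from h import *
s=manip.read_state();print(polar(s["eef_pos"]))
for n in("top","scene"): valve(n,optics.camera(n)[0],optics.calibration(n))
to(wp(-22,78,80)); to(wp(-22,78,-8))
E
```

```text
wrist_force: [1.4, -3.8, -0.7]
finger_force: 1.5
clock: 8.35
eef_pos: [579.8, 22.5, 207.8]
eef_rot: [3.141, -0.872, 0.121]
wrist_force: [-0.1, 0.1, 0.8]
finger_gap: 0.8
finger_force: 0.0
(np.float64(51.12602257210665), np.float64(77.57717702164355), np.float64(-7.0115498108406005))
top valve px [279.8 170.2] 6 ang,r [-33.1  94.1]
scene valve px [281.5 162.5] 4 ang,r [-31.4  98.5]
shift [ 23.5  89.5 -86.9] rot [ 0.0012 -0.0006 -0.0003]
shift [23.4 89.4  1.1] rot [ 0.0012 -0.0006 -0.0003]
```

```bash
python3 -m crank "[[0,0,0,-40,0,0,0],[0,0,0,-80,0,0,0],[0,0,0,-87,0,0,0],[0,9,42,-87,0,0,0],[0,17,83,-87,0,0,0],[0,17,83,-87,0,0,0],[0,17,83,-60,0,0,0],[0,17,83,-35,0,0,0],[0,17,83,-15,0,0,0],[0,17,83,1,0,0,0]]";  python3 - <<'E'
from h import *
s=manip.read_state();print(polar(s["eef_pos"]))
for n in("top","scene"): valve(n,optics.camera(n)[0],optics.calibration(n))
for a in (-8,0,8,14,20): print(a,end=" "); to(wp(a,72,-8))
E
```

```text
clock: 9.45
eef_pos: [601.5, -57.4, 217.7]
eef_rot: [-3.141, -0.87, 0.12]
wrist_force: [0.1, -0.0, 0.9]
finger_gap: 0.3
finger_force: 0.0
(np.float64(-18.647120314691406), np.float64(67.41956007502014), np.float64(-9.721878401496035))
top valve px [280. 170.] 7 ang,r [-33.1  95. ]
scene valve px [281.5 162.5] 4 ang,r [-31.4  98.5]
-8 shift [  8.  -11.3  -1.8] rot [-0.0008  0.0036 -0.0006]
0 shift [  8.7 -21.4  -1.8] rot [-0.0008  0.0036 -0.0006]
8 shift [  8.  -31.4  -1.8] rot [-0.0008  0.0036 -0.0006]
14 shift [  6.6 -38.8  -1.8] rot [-0.0008  0.0036 -0.0006]
20 shift [  4.4 -46.   -1.8] rot [-0.0008  0.0036 -0.0006]
```

```bash
python3 -m crank "[[0,5,-4,-1,0,0,0],[0,8,-8,-1,0,0,0],[0,8,-13,-1,0,0,0],[0,8,-18,-1,0,0,0],[0,8,-23,-1,0,0,0],[0,8,-28,-1,0,0,0],[0,7,-32,-1,0,0,0],[0,7,-36,-1,0,0,0],[0,6,-40,-1,0,0,0],[0,6,-40,-1,0,0,0]]";  python3 - <<'E'
from h import *
s=manip.read_state();print(polar(s["eef_pos"]))
for n in("top","scene"): valve(n,optics.camera(n)[0],optics.calibration(n))
E
```

```text
clock: 10.55
eef_pos: [599.0, -17.3, 224.7]
eef_rot: [-3.141, -0.872, 0.121]
wrist_force: [0.1, -0.4, 0.1]
finger_gap: 0.7
finger_force: 0.1
(np.float64(14.735667196527247), np.float64(73.19865660560835), np.float64(-7.015036599988022))
top valve px [266.7 167.9] 7 ang,r [-4.3 93.5]
scene valve px [271.  164.5] 6 ang,r [-4.8 98. ]
```

```bash
python3 -m crank "[[0,0,-2,0,0,0,0],[0,-1,-4,0,0,0,0],[0,-1,-6,0,0,0,0],[0,-1,-6,0,0,0,0],[0,0,0,0,0,0,0],[0,0,4,0,0,0,0],[0,0,4,-30,0,0,0],[0,0,4,-70,0,0,0],[0,0,4,-110,0,0,0],[0,0,4,-150,0,0,0]]";  python3 - <<'E'
from h import *
s=manip.read_state();print(polar(s["eef_pos"]))
for n in("top","scene","wrist"):
    p,d=optics.camera(n); c=optics.calibration(n); valve(n,p,c)
cv2.imwrite("pics/w2.png",p[:,:,::-1])
E
```

```text
clock: 11.65
eef_pos: [484.2, -35.9, 321.9]
eef_rot: [3.141, -0.871, 0.121]
wrist_force: [0.7, 0.1, 1.5]
finger_gap: 0.6
finger_force: 0.0
(np.float64(11.210818016575011), np.float64(71.9572692116784), np.float64(144.4809160825335))
top valve px [264.9 168.1] 8 ang,r [-0.4 92.8]
scene valve px [269.5 165.5] 4 ang,r [-0.5 97.5]
wrist valve px [265.5 161.3] 101 ang,r [ 0.5 94.9]
```

View pics/w2.png

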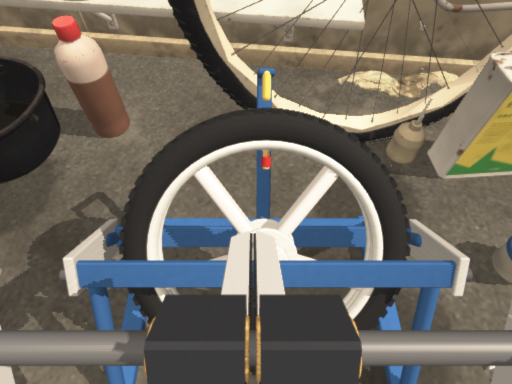

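The valve at (266,161) is directly below the yellow pointer at (267,90). All three cameras put it within 0.5° of twelve o'clock, and the fingers are clear of the wheel.

```bash
python3 -m crank "[[0,0,0,-30,0,0,0],[0,0,0,-30,0,0,0],[0,0,0,-30,0,0,0]]" | grep force; python3 -c "
from cell import manip; print(manip.sign_off())"
```

```text
wrist_force: [0.4, 0.3, 0.1]
finger_force: 0.0
the job is handed in; nothing more can be done
None
```

The job is handed in: three gentle spoke pushes brought the red-capped valve to twelve o'clock under the yellow pointer, within about 0.5° in all three camera views. The arm is clear of the wheel and about 12 s of the 64 s were used; sign-off returned no verdict.

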